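# Tilt the welding positioner and pin it

## Robot

A 6-joint arm with a two-finger parallel gripper is mounted at the origin on the work surface. World frame = base frame: x ahead of the robot, y to its left, z up, the work surface at z = 0. Lengths are in m, angles in rad, forces in N, time in s.
With the tool pointing down it reaches from about 0.375 to 0.975 m from the base axis. Payload 3.8 kg.
Tool frame: the origin (TCP) lies at the very end of the fingers, on their centre line; the grasp point (between the pads) lies 19 mm behind it; z points along the fingers, y is the line along which they close (so a half turn about z gives the same grasp; the last joint's range is limited). The gripper opens to 85 mm and grips with 20 to 120 N. Pads are 22 mm wide; open, the fingers measure 114 mm over their backs; the gripper's body (76 mm by 85 mm) begins 54 mm behind the grasp point. The pads swing forward as they close: fully open they stand 13 mm farther back than shut.
Start: joints at [1.157, 0.264, 1.604, -0, 1.274, -0.037], TCP at [0.248, 0.628, 0.231] pointing down, gripper open.
Joint ranges: [-2.63, 2.63], [-0.94, 2.18], [0.31, 2.57], [-1.31, 4.45], [0, 2.66], [-2.55, 2.55]. Speed limits (rad/s): [2.57, 2.57, 3.14, 3.14, 3.14, 3.14].

## Interface

Orientations are given as a rotation vector (axis times angle).
In Python, from workcell import monitor, viewer, job gives the robot as it stands. The module is installed in compiled form; this text tells all that it offers.
- The arm moves only by the tool step_arm, never from a script. Its argument "series" is one flat list of numbers, 4 for each row, row after row: the shift along the tool's x, y, z in m, then the turn about the tool's z in rad. A call has 1 to 8 rows; each row is the pose to reach, as a shift and turn from the pose commanded when the call began, along the tool's axes at that moment; what a row does not reach only later rows make up. A row lasts 1/8 s, in which the tool goes at most 62.5 mm and 10.7 degrees, less where a joint would pass 70% of its speed; a pose out of reach is approached as far as the arm can. A call with a gripper value outside its range is refused whole. "gripper" is the opening, from 0 (shut) to 1 (fully open), set as the call begins (left out, the last holds). The fingers move at their own pace and stop on an object; "newtons" is the grip in N (left out, the last holds). Time passes only in rows, so rows that repeat a pose let the fingers close. It gives the time, the measured TCP pose, the force, the opening and the grip force at its end, in the units of the state.
- monitor.read_state(): the state, without advancing time (a new reading comes with each control period).
- viewer.read_camera(name): name is "side" or "top"; returns a dict with "image" (420x560x3 uint8, red, green, blue), "intrinsics" (3x3 intrinsics, pixels), "T" (4x4, takes a point from camera to world coordinates). Camera axes: x right, y up, looking along -z (the intrinsics and any distortion apply to the point x, -y, -z); pixel columns grow to the right and rows downward; lengths in m; the calibration is good to about 2 mm. A picture is of the moment at which its call begins. There is no depth.
- job.finish_job(): hands the job in; it is judged then, once.
Trained networks look in a picture, given as the dict that the camera call returned (one of the last four; its "shot" number tells which), for a name from the list of things; names that differ only in an ending like _2 or _b are one class to them, and where a whole thing is asked for, a point or a joint stands for the part that bears it (a point fixed in the world has none). Each returns a list of dicts, best first, with "score" (0 to 1); they miss things now and then, are a little off and sometimes report something else, mostly with a low value. They report only what shows in the picture. A call takes as long as a camera call. They do not tell look-alikes from the thing itself.
- viewer.boxes_of(picture, label): "extent" ([centre column, centre row, width, height] in pixels, round what is visible of it).
- viewer.spot_point(picture, label): "point" ([column, row] in pixels: a listed point, or the origin of a listed thing).
The state is a dict: "time": time; "q": joint angles; "joint_vel": joint speeds; "joint_torque": joint torques, N m; "tool_pos": TCP position; "tcp_rot": TCP orientation; "wrist_force": force on the tool from outside, world axes, zero at the start; "torque": the same for the moment, N m; "width": opening from 0.0 (shut) to 1.0 (fully open); "grip_force": force on a finger pad.
Only numpy, scipy, OpenCV 4.12 (cv2) and the standard library are available. Lean on these libraries where they do the work, as an engineer would, in place of code of your own. Each camera call takes 0.05 s, during which the arm holds its last target. There are 200 camera calls.

## Task

Tilt the small welding positioner for the next bead: push its hand lever down until it lies level on its stop, then take the lock pin (the one with the round, collared handle) from the wooden rack and put it down through the hole in the lever's hub, fully home so that its collar sits on the hub. Let go and leave it locked like that.

Things in the scene. Friction and masses are not known exactly. Their poses are not given: they have to be found in the camera images.
- positioner: Fixed tilting jig. Origin on the table under its lock hub; z up, y along the trunnion axis (85 mm up) to the two cheeks (110 high) and face plate (edge up to 150 high), lever to -x. Steel hub 44 x 36 x 44 mm has a 17 mm through hole; lever level, it is vertical over the origin, mouth (hub top) 107 mm up. Below, a fixed block (top 53) has the same hole, 35 deep. Lever raised: the pin cannot enter.
- trunnion (a joint): Angle of the hand lever above level, rad, about the trunnion axis. 0 = level, on its stop post: hub and block holes line up, face plate leans 45 degrees to the lever's side. Starts raised 0.65 to 1.0, face plate roughly flat. Friction keeps it where it is left; 3 to 4 N at the pad moves it.
- press_pad (a point): Centre of the top of the round steel pad (42 mm across, 12 thick) at the lever's end. Lever bar 24 mm wide, 12 thick. The point lies 120 mm along the lever from the trunnion axis and 6 mm above the lever's centreline, and swings with it. Lever level: at -120, 0, 91 mm in the positioner's axes.
- lock_pin: Steel pin, 127 mm, upright in one of 3 holes (60 mm apart) of a wooden rack 60 high; a hex bolt and a collarless punch, both no taller, hold the others. Round: 12 mm shank 80 long, round end; collar 30 across, 5 thick; handle 22 across, 42 tall. Origin: centre of lower end; z up to the handle. Origin height: 5 mm in the rack, 27 mm when home, collar on hub. 130 to 200 g.
There are look-alikes about, which are no part of the job. Leave any green or red look-alike of the lock_pin alone.

How it is judged:
On the way:
1. the hand lever is pushed down to level (value of joint trunnion below 0.15 rad), for 0.2 s.
At the end, for the whole second after the job is handed in: The lever is within 0.15 rad (9 degrees) of level, the lock pin stands within 10 degrees of upright in the lock hole (within 10 mm of its axis), its lower end no higher than 38 mm above the table (home is 27 mm), and both are at rest (value of joint trunnion below 0.15 rad and x of lock_pin in the frame of positioner between -0.01 and 0.01 m and y of lock_pin in the frame of positioner between -0.01 and 0.01 m and z of lock_pin in the frame of positioner below 0.038 m and angle between lock_pin's own z axis and vertical below 0.17 rad and linear speed of lock_pin below 0.02 m/s and velocity of joint trunnion below 0.05 rad/s); the robot touches nothing.
It also fails if it takes over 54 s, if anything falls off the work surface, if the arm or the gripper's body presses on something with over 40 N, if the wrist force passes 120 N, or if a joint passes its speed limit or range.

## Working session

There is one attempt and no reset: what is moved stays moved. The work goes in short steps, Python scripts to look and compute and a tool call to move; the robot and the scene stay as the last step left them, time stands still between calls to the robot, and variables do not carry over. Pictures are saved under pics/ and viewed, at most 10 in all, crops included, and the job is handed in when it is done.

Besides the shell and the picture viewer there is one more tool, called in YAML: its name, and indented under it one key for each argument. step_arm: Moves the arm, as the interface text tells. Its arguments: {"type":"object","properties":{"series":{"type":"array"},"gripper":{"type":"number"},"newtons":{"type":"number"}},"required":["series"]}

```bash
mkdir -p pics; cat > h.py <<'E'
import numpy as np, cv2
from workcell import monitor, viewer, job
def shot(n): return viewer.read_camera(n)
def save(p,f,crop=None,s=1):
    im=p["image"][:,:,::-1]
    if crop: c0,r0,c1,r1=crop; im=im[r0:r1,c0:c1]
    cv2.imwrite("pics/"+f,cv2.resize(im,None,fx=s,fy=s,interpolation=cv2.INTER_CUBIC))
def ray(p,px):
    K=np.array(p["intrinsics"]);T=np.array(p["T"])
    d=np.linalg.inv(K)@[px[0],px[1],1]; d=T[:3,:3]@(d*[1,-1,-1]); return T[:3,3],d/np.linalg.norm(d)
def atz(p,px,z):
    o,d=ray(p,px); return o+d*(z-o[2])/d[2]
def tri(p1,a,p2,b):
    o1,d1=ray(p1,a);o2,d2=ray(p2,b)
    s=np.linalg.lstsq(np.c_[d1,-d2],o2-o1,rcond=None)[0]
    x,y=o1+d1*s[0],o2+d2*s[1]; return (x+y)/2,np.linalg.norm(x-y)
def proj(p,X):
    T=np.array(p["T"]);c=T[:3,:3].T@(np.array(X)-T[:3,3]);c=c*[1,-1,-1];u=np.array(p["intrinsics"])@c;return u[:2]/u[2]
E
python3 - <<'E'
from h import *
np.set_printoptions(precision=3,suppress=True)
s=monitor.read_state();print(s)
P={n:shot(n) for n in("top","side")}
for n,p in P.items():
    print(n,{k:v for k,v in p.items() if k!="image"})
    for l in("positioner","press_pad","lock_pin"):
        print(l,[(np.round(d["extent"]),round(d["score"],2)) for d in viewer.boxes_of(p,l)],[(np.round(d["point"],1),round(d["score"],2)) for d in viewer.spot_point(p,l)])
a=np.hstack([P["top"]["image"],P["side"]["image"]])
save(P["top"],"top0.png",s=1.4);save(P["side"],"side0.png",s=1.4)
E
```

```text
{'time': 0.0, 'q': array([ 1.157,  0.265,  1.605, -0.   ,  1.274, -0.037]), 'joint_vel': array([0.001, 0.001, 0.001, 0.001, 0.   , 0.   ]), 'joint_torque': array([  0.001, -51.512, -36.732,   0.   ,   0.013,   0.   ]), 'tool_pos': array([0.248, 0.627, 0.23 ]), 'tcp_rot': array([-0.588, -3.086,  0.003]), 'wrist_force': array([0.166, 0.889, 0.635]), 'torque': array([ 0.008, -0.051,  0.016]), 'grip_force': 0.0, 'width': 1.0032904312993467}
top {'intrinsics': array([[525.691,   0.   , 276.842],
       [  0.   , 525.691, 212.346],
       [  0.   ,   0.   ,   1.   ]]), 'T': array([[ 0.028,  0.987, -0.156,  0.401],
       [-0.999,  0.033,  0.032, -0.109],
       [ 0.037,  0.155,  0.987,  0.956],
       [ 0.   ,  0.   ,  0.   ,  1.   ]]), 'shot': 1}
positioner [(array([112., 185., 175., 141.]), 0.63)] [(array([168.1, 168.3]), 0.95)]
press_pad [(array([108., 176., 134.,  86.]), 0.89), (array([325., 230.,  21.,  16.]), 0.53)] [(array([161.8, 189.7]), 0.77)]
lock_pin [(array([268., 261.,  18.,  20.]), 0.77), (array([325., 230.,  17.,  14.]), 0.73), (array([351., 287.,  26.,  19.]), 0.7), (array
[... 207 characters left out ...]
76.059],
       [  0.   , 457.175, 213.408],
       [  0.   ,   0.   ,   1.   ]]), 'T': array([[-0.91 ,  0.301, -0.285,  0.281],
       [-0.414, -0.626,  0.661,  0.488],
       [ 0.021,  0.719,  0.694,  0.741],
       [ 0.   ,  0.   ,  0.   ,  1.   ]]), 'shot': 2}
positioner [(array([173., 324., 154., 191.]), 0.68)] [(array([198.4, 293.6]), 0.64)]
press_pad [(array([182., 301., 126., 146.]), 0.96)] [(array([228.2, 237.1]), 0.57)]
lock_pin [(array([346., 225.,  12.,  48.]), 0.84), (array([318., 238.,  14.,  42.]), 0.84), (array([357., 199.,  15.,  44.]), 0.69), (array([308., 193.,  15.,  28.]), 0.6)] [(array([313.6, 261.7]), 0.89), (array([338.8, 246.3]), 0.74), (array([353.7, 223.4]), 0.59)]
```

View pics/top0.png

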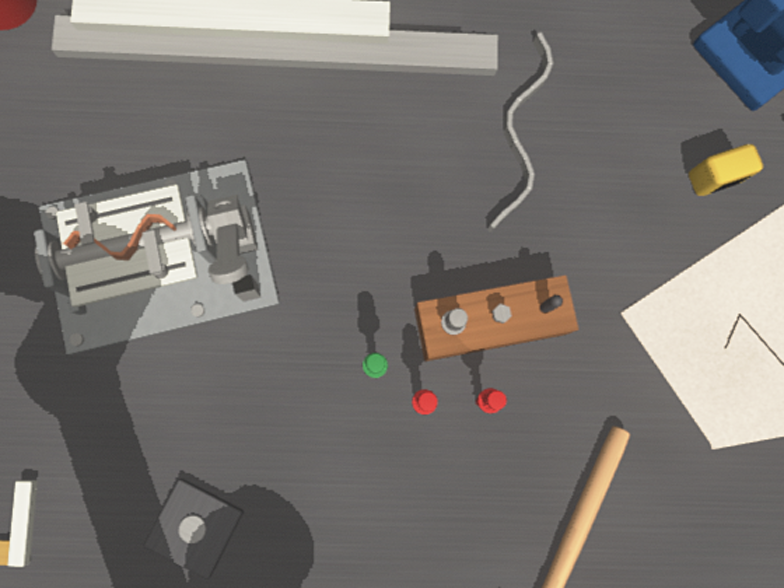

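View pics/side0.png

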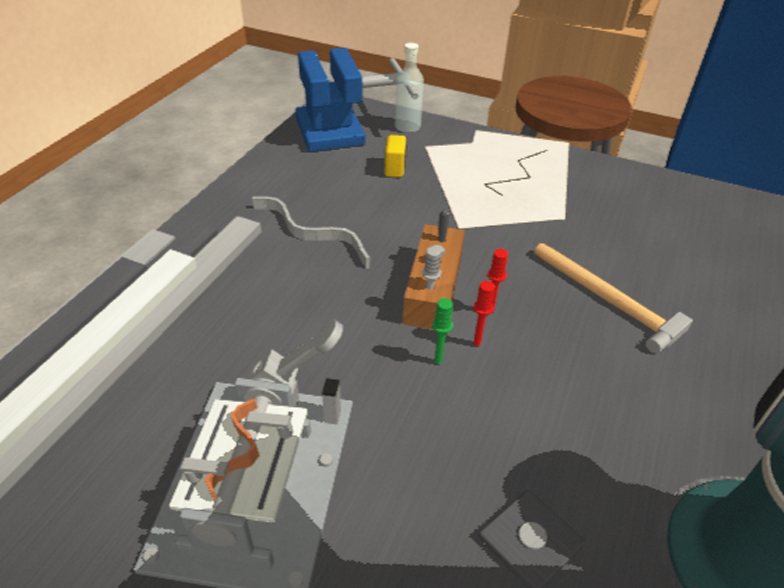

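The top view shows the positioner at left, with its hub at about (160,155) and pad at about (163,192) in native pixels. The rack holds three things: a grey round piece at (325,229), a hex head at (359,224) and a dark punch at (394,216). The green pin (268,261) and the red pins (304,287) and (351,287) stand outside the rack. The grey round one in the rack's left hole fits the description (round, with a collar); I'll confirm it in a crop.

```bash
python3 - <<'E'
from h import *
p=shot("top");q=shot("side")
a=cv2.resize(p["image"][190:265,290:420],(780,450),interpolation=cv2.INTER_CUBIC)
def c(im,b,w,h): return cv2.resize(im[b[1]:b[3],b[0]:b[2]],(w,h),interpolation=cv2.INTER_CUBIC)
t=np.hstack([c(p["image"],(290,195,420,262),400,206),c(q["image"],(270,150,370,250),400,400)[:206+0]*0]) if 0 else None
L=np.vstack([c(p["image"],(290,195,420,265),400,215),c(p["image"],(20,105,210,260),400,326)])
R=np.vstack([c(q["image"],(275,145,375,245),300,300)[:270],c(q["image"],(150,220,260,320),300,273)])[:541]
cv2.imwrite("pics/crop1.png",np.hstack([L,R])[:,:,::-1])
E
```

```text
(no output)
```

View pics/crop1.png

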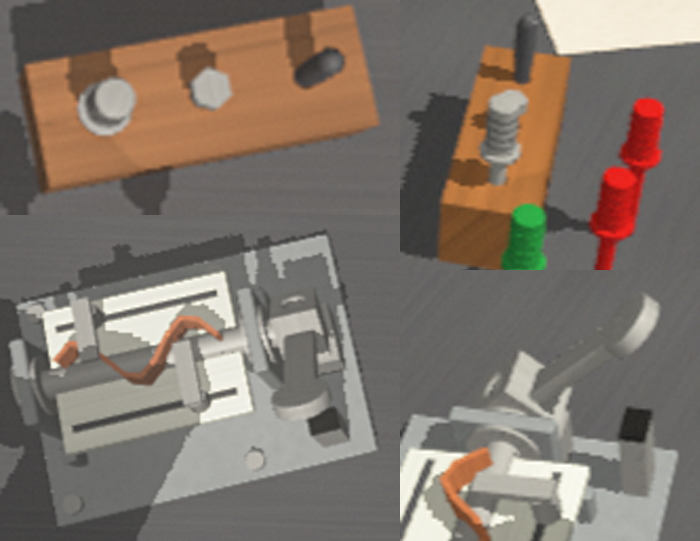

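The crop confirms it: the rack's left-hole piece has a round head, a collar ring and a ribbed round handle, so it is the lock pin. The middle piece is a hex head and the right one is collarless. The lever is raised, with the dark-topped stop post beside the pad. Next I'll measure poses.

```bash
python3 - <<'E'
from h import *
np.set_printoptions(precision=4,suppress=True)
p=shot("top");q=shot("side")
print("pin top:",atz(p,(328,226.6),.132),"collar",atz(p,(324.3,229.8),.09),"side",atz(q,(311.3,178),.132),"collar",atz(q,(308.7,195),.09))
print("origin tri",tri(p,(168.1,168.3),q,(198.4,293.6)), atz(p,(168.1,168.3),0),atz(q,(198.4,293.6),0))
print("pad tri",tri(p,(161.8,189.7),q,(228.2,237.1)))
f=lambda c,r:(20+c/2.105,105+(r-215)/2.105)
C=[atz(p,f(*x),.01)[:2] for x in((330,234),(375,450),(57,523))]
print("corners",C)
d=C[0]-C[1];e=C[2]-C[1];print("yaw",np.arctan2(d[1],d[0]),np.arctan2(-e[0],e[1]),np.linalg.norm(d),np.linalg.norm(e))
print("post top",atz(p,f(326,424),.079),atz(q,(150+237*110/300,220+(424-270)*100/273),.079))
for n in range(2):
  p=shot("top");q=shot("side")
  for l in("positioner","press_pad","lock_pin"):
    print(l,[d["point"] for d in viewer.spot_point(p,l)][:4],[d["point"] for d in viewer.spot_point(q,l)][:4])
E
```

```text
pin top: [ 0.5111 -0.2177  0.132 ] collar [ 0.5112 -0.2171  0.09  ] side [ 0.5087 -0.221   0.132 ] collar [ 0.5087 -0.2141  0.09  ]
origin tri (array([0.6247, 0.0615, 0.0104]), np.float64(0.0017467677176996187)) [0.6281 0.0637 0.    ] [0.6287 0.0554 0.    ]
pad tri (array([0.556 , 0.0398, 0.1797]), np.float64(0.007491064419071809))
corners [array([0.7299, 0.052 ]), array([0.538 , 0.0025]), array([0.4671, 0.266 ])]
yaw 0.252129169222929 0.26296168919045065 0.1982200221191529 0.2728283183798068
post top [0.5477 0.0344 0.079 ] [0.5485 0.0388 0.079 ]
positioner [[171.7, 164.9]] [[198.6, 293.9]]
press_pad [[162.8, 189.8]] [[227.2, 237.1]]
lock_pin [[340.3, 284.0], [268.5, 259.7], [319.8, 233.5], [300.3, 284.7]] [[311.1, 261.7], [352.2, 220.9]]
positioner [[167.6, 169.0]] [[196.5, 294.8]]
press_pad [[159.5, 191.1]] [[228.5, 236.3]]
lock_pin [[302.3, 286.5], [320.8, 232.9], [343.0, 286.0], [266.9, 261.5]] [[339.1, 243.4], [313.5, 261.3], [350.7, 222.2]]
```

step_arm:
  series: [-0.042,-0.036,0,0.118,-0.084,-0.072,0,0.236,-0.126,-0.108,0,0.354,-0.168,-0.144,0,0.472,-0.21,-0.18,0,0.59,-0.252,-0.216,0,0.708,-0.294,-0.252,0,0.826,-0.332,-0.289,0,0.94]
  gripper: 0
  newtons: 40

```text
time: 2.7
tool_pos: [0.4516, 0.2352, 0.2317]
tcp_rot: [1.927, 2.481, 0.002]
wrist_force: [0.6, -0.1, 0.3]
width: 0.001
grip_force: 0.0
```

```bash
cat >> h.py <<'E'
from scipy.spatial.transform import Rotation as Ro
O=np.array([.626,.059]);YAW=.256
def to(x,y,z,yaw=YAW):
    s=monitor.read_state();R=Ro.from_rotvec(s["tcp_rot"]).as_matrix()
    d=R.T@(np.array([x,y,z])-s["tool_pos"]); a=np.arctan2(R[1,1],R[0,1]); t=-((yaw-a+np.pi/2)%np.pi-np.pi/2)
    print("t %.2f"%s["time"],"tcp",s["tool_pos"].round(4),"q",s["q"].round(2),"F",s["wrist_force"].round(1),"shift",d.round(4),"turn",round(t,3)); return s
def loc(x,y): c,s=np.cos(YAW),np.sin(YAW); return O+[c*x-s*y,s*x+c*y]
E
python3 -c "
from h import *
to(.552,.04,.215); to(*loc(-.12,0),.092)"
```

```text
t 2.70 tcp [0.4516 0.2352 0.2317] q [ 0.43 -0.05  1.95 -0.    1.24  0.18] F [ 0.6 -0.1  0.3] shift [-0.2139  0.049   0.0167] turn -0.006
t 2.70 tcp [0.4516 0.2352 0.2317] q [ 0.43 -0.05  1.95 -0.    1.24  0.18] F [ 0.6 -0.1  0.3] shift [-0.2146  0.0052  0.1396] turn -0.006
```

step_arm:
  series: [-0.054,0.012,0.004,-0.006,-0.108,0.024,0.008,-0.006,-0.162,0.037,0.012,-0.006,-0.214,0.049,0.017,-0.006,-0.214,0.049,0.03,-0.006,-0.214,0.047,0.045,-0.006,-0.214,0.042,0.058,-0.006,-0.214,0.036,0.068,-0.006]

```text
time: 3.7
tool_pos: [0.5386, 0.0397, 0.1627]
tcp_rot: [-1.912, -2.492, 0.0]
wrist_force: [-0.4, 0.3, 2.9]
width: 0.001
grip_force: 1.4
```

```bash
python3 - <<'E'
from h import *
to(*loc(-.12,0),.091)
p=shot("top");q=shot("side")
c=lambda im,b:cv2.resize(im[b[1]:b[3],b[0]:b[2]],(400,400),interpolation=cv2.INTER_CUBIC)
cv2.imwrite("pics/push1.png",np.hstack([c(p["image"],(70,110,210,250)),c(q["image"],(140,180,300,340))])[:,:,::-1])
E
```

```text
t 3.70 tcp [0.5386 0.0397 0.1627] q [ 0.03  0.06  1.97  0.    1.11 -0.23] F [-0.4  0.3  2.9] shift [-0.0033 -0.0305  0.0717] turn 0.006
```

View pics/push1.png

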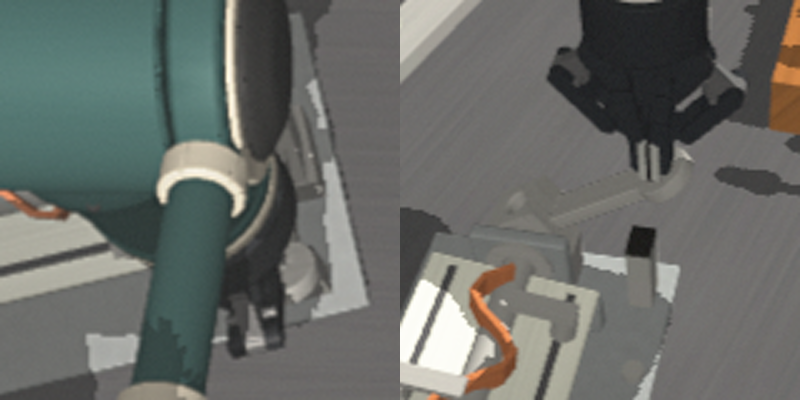

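The fingers sit on the pad and the lever is moving down under about 3 N. I'll carry on along the arc.

step_arm:
  series: [-0.001,-0.011,0.013,0,-0.002,-0.019,0.026,0,-0.003,-0.024,0.038,0,-0.003,-0.027,0.048,0,-0.003,-0.029,0.057,0,-0.003,-0.03,0.065,0,-0.003,-0.03,0.07,0,-0.003,-0.03,0.072,0]

```text
time: 4.8
tool_pos: [0.5102, 0.0278, 0.091]
tcp_rot: [-1.913, -2.49, 0.003]
wrist_force: [-5.8, -0.7, 12.4]
width: -0.004
grip_force: 6.6
```

step_arm:
  series: [0,0,0.002,0,0,0,0.002,0]

```text
time: 5.05
tool_pos: [0.5103, 0.0279, 0.091]
tcp_rot: [-1.913, -2.49, 0.003]
wrist_force: [-8.6, -0.2, 15.3]
width: -0.001
grip_force: 7.8
```

step_arm:
  series: [0,0,-0.03,0,0,0,-0.08,0,0,0,-0.12,0]
  gripper: 0.65

```text
time: 5.42
tool_pos: [0.5113, 0.0278, 0.2108]
tcp_rot: [1.914, 2.49, -0.0]
wrist_force: [0.8, 0.3, -0.1]
width: 0.635
grip_force: 0.0
```

```bash
python3 - <<'E'
from h import *
to(.5105,-.2175,.2)
p=shot("top");q=shot("side")
for l in("positioner","press_pad"):
    print(l,viewer.spot_point(p,l),viewer.spot_point(q,l))
c=lambda im,b:cv2.resize(im[b[1]:b[3],b[0]:b[2]],(400,400),interpolation=cv2.INTER_CUBIC)
cv2.imwrite("pics/push2.png",np.hstack([c(p["image"],(70,110,210,250)),c(q["image"],(140,180,300,340))])[:,:,::-1])
E
```

```text
t 5.42 tcp [0.5113 0.0278 0.2108] q [ 0.01 -0.03  1.97 -0.    1.2  -0.25] F [ 0.8  0.3 -0.1] shift [-0.2369 -0.0638  0.0109] turn 0.004
positioner [{'point': [169.4, 169.5], 'score': 0.81}] [{'point': [196.8, 293.9], 'score': 0.8}]
press_pad [{'point': [177.7, 229.3], 'score': 0.73}] [{'point': [256.0, 273.3], 'score': 0.8}, {'point': [199.1, 293.8], 'score': 0.29}]
```

The lever is on its stop: z held at 91 mm while the force rose. Now over to the pin.

step_arm:
  series: [-0.05,-0.013,0.002,0,-0.1,-0.027,0.004,0,-0.15,-0.04,0.006,0,-0.2,-0.054,0.008,0,-0.237,-0.064,0.01,0,-0.237,-0.064,0.02,0]
  gripper: 0.65

```text
time: 6.48
tool_pos: [0.5094, -0.2197, 0.1875]
tcp_rot: [-1.918, -2.486, 0.001]
wrist_force: [0.2, -0.2, 0.4]
width: 0.651
grip_force: 0.0
```

```bash
python3 - <<'E'
from h import *
to(.5105,-.2175,.093)
p=shot("top");q=shot("side")
for l in("positioner","press_pad"):
    print(l,[d["point"] for d in viewer.spot_point(p,l)],[d["point"] for d in viewer.spot_point(q,l)])
def d(im,b,f,w,h): 
    return cv2.resize(im[b[1]:b[3],b[0]:b[2]],(w,h),interpolation=cv2.INTER_CUBIC)
A=d(p["image"],(120,130,220,230),4,400,400);B=d(q["image"],(160,230,260,330),4,400,400)
cv2.imwrite("pics/hub.png",np.hstack([A,B])[:,:,::-1])
for X in [(*loc(0,0),.107),(*loc(-.12,0),.091),(*loc(-.022,-.018),.107)]: 
    a=proj(p,X);b=proj(q,X);print(a,b,"crop",(a-[120,130])*4,(b-[160,230])*4+[400,0])
E
```

```text
t 6.47 tcp [ 0.5094 -0.2197  0.1875] q [-0.45  0.07  1.91 -0.    1.16 -0.71] F [ 0.2 -0.2  0.4] shift [0.0017 0.0018 0.0945] turn 0.0
positioner [[170.2, 164.9]] [[197.9, 293.5]]
press_pad [[180.8, 224.6]] [[258.9, 273.9]]
[160.01472095 154.22372263] [192.84863126 260.04697123] crop [160.0588838   96.89489052] [531.39452503 120.18788493]
[175.94935653 225.74596542] [258.40800741 275.48864718] crop [223.79742614 382.98386169] [793.63202965 181.95458871]
[173.41319567 164.57571295] [207.48600304 254.32944016] crop [213.65278268 138.30285179] [589.94401215  97.31776064]
```

View pics/hub.png

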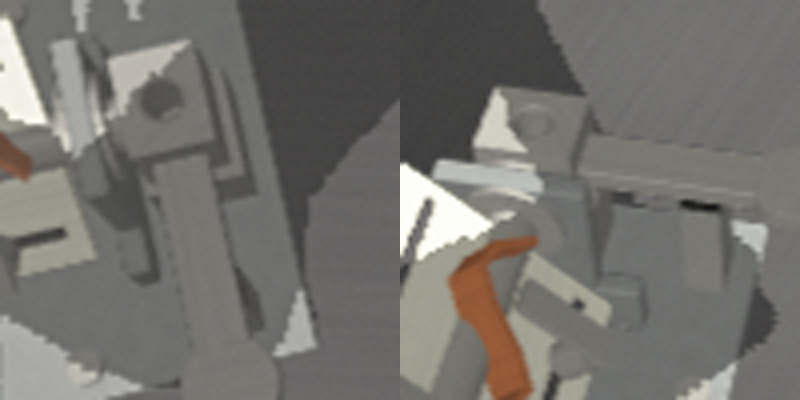

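The hub hole shows at native (160.8,154.5) top and (194.3,260.3) side, both within 1.5 px of my model. The lever lies level with its pad end on the stop post. Now I descend and grip the pin.

step_arm:
  series: [0.002,0.002,0.03,0,0.002,0.002,0.06,0,0.002,0.002,0.085,0,0.002,0.002,0.094,0,0.002,0.002,0.094,0]

```text
time: 7.4
tool_pos: [0.5116, -0.2143, 0.0953]
tcp_rot: [-1.913, -2.491, 0.0]
wrist_force: [0.8, 0.1, 0.5]
width: 0.653
grip_force: 0.0
```

step_arm:
  series: [0,0,0,0,0,0,0,0,0,0,0,0,0,0,0,0,0,0,0,0,0,0,0,0]
  gripper: 0
  newtons: 50

```text
time: 8.15
tool_pos: [0.5126, -0.2155, 0.0967]
tcp_rot: [1.914, 2.489, 0.001]
wrist_force: [-0.7, 0.6, 5.5]
width: 0.242
grip_force: 49.2
```

```bash
python3 - <<'E'
from h import *
to(.5105,-.2175,.093)
p=shot("top");q=shot("side")
print(atz(p,(160.75,154.5),.107),atz(q,(194.25,260.25),.107),tri(p,(160.75,154.5),q,(194.25,260.25)))
c=lambda im,b:cv2.resize(im[b[1]:b[3],b[0]:b[2]],(400,400),interpolation=cv2.INTER_CUBIC)
cv2.imwrite("pics/grasp.png",np.hstack([c(p["image"],(260,160,380,280)),c(q["image"],(260,140,380,260))])[:,:,::-1])
E
```

```text
t 8.15 tcp [ 0.5126 -0.2155  0.0967] q [-0.44  0.16  1.99  0.    0.99 -0.7 ] F [-0.7  0.6  5.5] shift [-0.0014 -0.0026  0.0037] turn 0.004
[0.62557587 0.05776662 0.107     ] [0.62348535 0.05832707 0.107     ] (array([0.62499746, 0.0576762 , 0.10592786]), np.float64(0.001742443893450993))
```

View pics/grasp.png

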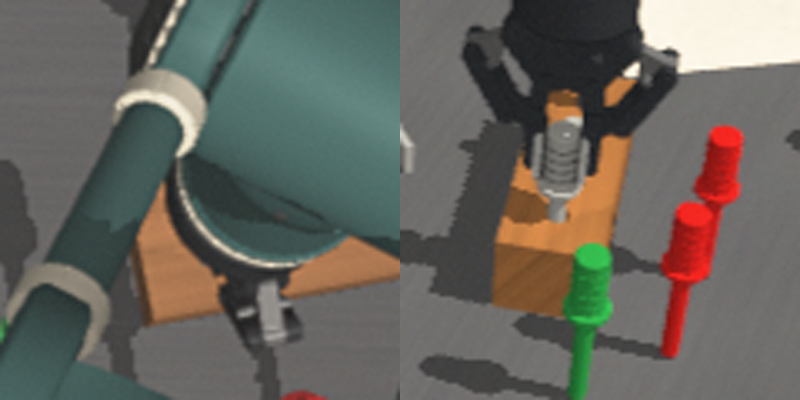

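The handle is gripped at width 0.24, about 21 mm, and the collar is visible just below the fingertips. I'll lift straight up, then carry it to the hub.

step_arm:
  series: [0,0,-0.012,0,0,0,-0.03,0,0,0,-0.055,0,0,0,-0.085,0,0,0,-0.115,0,0,0,-0.14,0,0,0,-0.14,0]

```text
time: 9.12
tool_pos: [0.513, -0.2156, 0.2388]
tcp_rot: [1.911, 2.486, 0.002]
wrist_force: [-0.0, -0.7, -2.0]
width: 0.247
grip_force: 49.3
```

```bash
python3 -c "
from h import *
print(to(.625,.058,.235)['width'])"
```

```text
t 9.12 tcp [ 0.513  -0.2156  0.2388] q [-0.44  0.03  1.85  0.    1.25 -0.7 ] F [-0.  -0.7 -2. ] shift [0.2356 0.1785 0.0037] turn 0.004
0.2473198083576234
```

step_arm:
  series: [0.039,0.03,0,0,0.079,0.06,0,0,0.118,0.089,0,0,0.157,0.119,0,0,0.196,0.149,0,0,0.236,0.178,0,0,0.236,0.178,0.004,0.004,0.236,0.178,0.004,0.004]

```text
time: 10.12
tool_pos: [0.6216, 0.0587, 0.2293]
tcp_rot: [-1.917, -2.486, 0.005]
wrist_force: [0.0, -0.9, -1.5]
width: 0.242
grip_force: 49.5
```

```bash
python3 - <<'E'
from h import *
to(.625,.058,.235)
p=shot("top");q=shot("side")
c=lambda im,b,w,h:cv2.resize(im[b[1]:b[3],b[0]:b[2]],(w,h),interpolation=cv2.INTER_CUBIC)
cv2.imwrite("pics/pre.png",np.hstack([c(p["image"],(100,100,240,310),400,600),c(q["image"],(140,160,240,310),400,600)])[:,:,::-1])
for z in(.107,.144,.229,.271): print(z,proj(q,(.625,.058,z)),(proj(q,(.625,.058,z))-[140,160])*4+[400,0])
E
```

```text
t 10.12 tcp [0.6216 0.0587 0.2293] q [ 0.05  0.17  1.72 -0.    1.26 -0.2 ] F [ 0.  -0.9 -1.5] shift [-0.0015  0.0031 -0.0058] turn 0.001
0.107 [193.6232349  259.84523735] [614.49293959 399.38094939]
0.144 [191.40880912 246.06159246] [605.63523649 344.24636985]
0.229 [185.73707361 210.75799862] [582.94829444 203.03199449]
0.271 [182.58554482 191.1413765 ] [570.34217929 124.56550601]
```

View pics/pre.png

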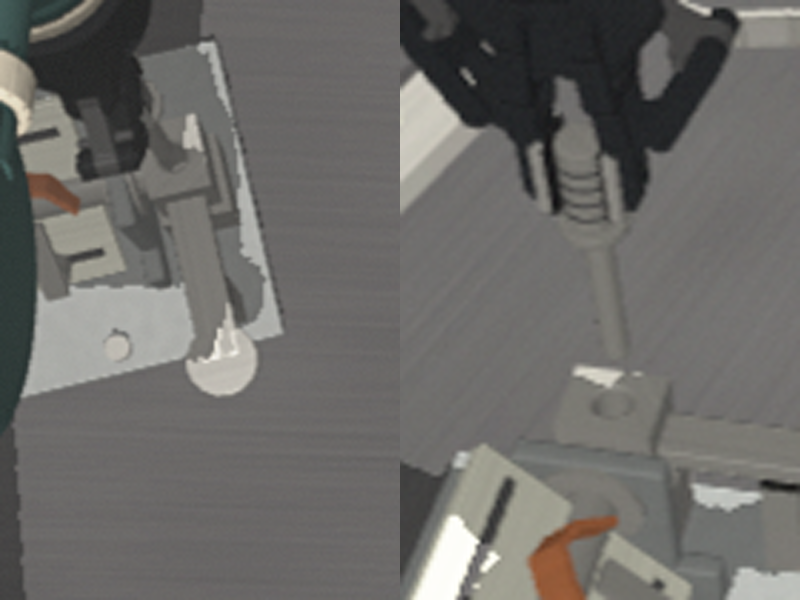

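In the side crop the pin hangs upright, with its tip at about (618,355). The hole is at (612,404), and its vertical line passes (604,355), so the pin is about 5.5 mm too far to the image's right, which is tool −y. I'll correct that and look again, zoomed, in both views.

step_arm:
  series: [0.001,0.0055,0,0,0.001,0.0055,0,0,0.001,0.0055,0,0]

```text
time: 10.6
tool_pos: [0.6281, 0.0607, 0.2315]
tcp_rot: [1.921, 2.486, 0.0]
wrist_force: [-0.6, 0.4, -1.4]
width: 0.243
grip_force: 49.5
```

```bash
python3 - <<'E'
from h import *
to(.625,.058,.235)
p=shot("top");q=shot("side")
c=lambda im,b,w,h:cv2.resize(im[b[1]:b[3],b[0]:b[2]],(w,h),interpolation=cv2.INTER_CUBIC)
cv2.imwrite("pics/pre2.png",np.hstack([c(p["image"],(130,120,180,195),400,600),c(q["image"],(165,205,215,280),400,600)])[:,:,::-1])
for z in(.107,.140,.15,.17,.2): print(z,(proj(p,(.625,.058,z))-[130,120])*8,(proj(q,(.625,.058,z))-[165,205])*8+[400,0])
for d in np.eye(3)*.001:
  X=np.array([.625,.058,.14]);print(d,(proj(p,X+d)-proj(p,X))*8,(proj(q,X+d)-proj(q,X))*8)
E
```

```text
t 10.60 tcp [0.6281 0.0607 0.2315] q [ 0.06  0.18  1.7  -0.    1.26 -0.2 ] F [-0.6  0.4 -1.4] shift [-0.0018 -0.0037 -0.0035] turn -0.001
0.107 [244.68992729 278.66543275] [628.98587919 438.76189878]
0.14 [214.49003022 235.00396376] [613.24057343 340.75558694]
0.15 [204.86804878 221.09299434] [608.28941702 309.93722197]
0.17 [184.91691498 192.24866391] [598.12204163 246.65061586]
0.2 [153.08739557 146.23117015] [582.17187077 147.36912564]
[0.001 0.    0.   ] [ 0.31755459 -4.87459556] [-3.92291399 -1.47702764]
[0.    0.001 0.   ] [-5.06442609 -0.18449202] [-2.4567475   3.09338691]
[0.    0.    0.001] [-0.95195446 -1.37628715] [-0.49123999 -3.05771257]
```

View pics/pre2.png

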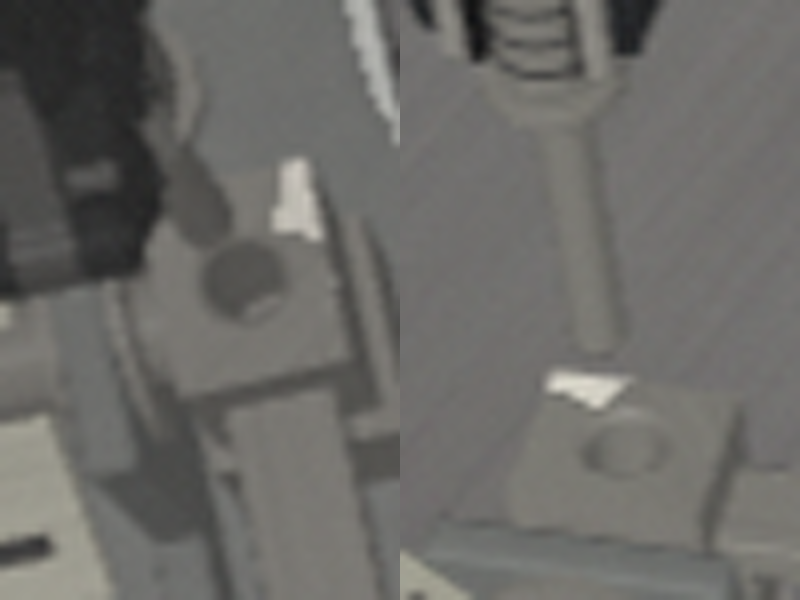

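Zoomed views: in the top crop the hole is at (244,280) and the shank's round end is centred near (207,221). In the side crop the hole is at (627,446) and the tip at (598,352). Solving both relative to the hole puts the pin about 1.7 mm too far in +x and 0.8 mm in +y, with its tip at z ≈ 0.140. I'll correct that and enter gently.

step_arm:
  series: [-0.0005,-0.002,0,0,-0.0005,-0.002,0.01,0,-0.0005,-0.002,0.02,0,-0.0005,-0.002,0.03,0,-0.0005,-0.002,0.038,0,-0.0005,-0.002,0.044,0,-0.0005,-0.002,0.05,0,-0.0005,-0.002,0.05,0]

```text
time: 11.7
tool_pos: [0.6259, 0.0602, 0.1807]
tcp_rot: [-1.919, -2.486, 0.001]
wrist_force: [-1.6, -0.4, -1.2]
width: 0.242
grip_force: 49.5
```

step_arm:
  series: [0,0,0.009,0,0,0,0.018,0,0,0,0.026,0,0,0,0.034,0,0,0,0.042,0,0,0,0.048,0,0,0,0.048,0]

```text
time: 12.58
tool_pos: [0.6257, 0.0602, 0.1325]
tcp_rot: [-1.919, -2.486, 0.001]
wrist_force: [-0.2, -0.5, -2.1]
width: 0.239
grip_force: 49.5
```

step_arm:
  series: [0,0,0.005,0,0,0,0.009,0,0,0,0.012,0,0,0,0.014,0,0,0,0.014,0]

```text
time: 13.2
tool_pos: [0.6263, 0.0602, 0.1193]
tcp_rot: [1.92, 2.487, 0.0]
wrist_force: [-0.1, 0.3, -2.6]
width: 0.245
grip_force: 49.8
```

step_arm:
  series: [0,0,0.001,0,0,0,0.002,0,0,0,0.003,0,0,0,0.003,0]

```text
time: 13.7
tool_pos: [0.6265, 0.0602, 0.1191]
tcp_rot: [1.919, 2.486, 0.001]
wrist_force: [-6.4, -0.5, 12.0]
width: 0.246
grip_force: 50.9
```

The collar is seated: force rose to 12 N and z stopped. I'll release and withdraw.

step_arm:
  series: [0,0,-0.002,0,0,0,-0.002,0,0,0,-0.002,0,0,0,-0.002,0]
  gripper: 0.5

```text
time: 14.2
tool_pos: [0.6261, 0.0602, 0.1179]
tcp_rot: [-1.919, -2.487, 0.001]
wrist_force: [-1.1, 0.9, -0.1]
width: 0.501
grip_force: 0.0
```

step_arm:
  series: [0,0,-0.02,0,0,0,-0.05,0,0,0,-0.09,0,0,0,-0.13,0,-0.05,0,-0.13,0,-0.11,0,-0.13,0,-0.17,0,-0.13,0,-0.2,0,-0.13,0]

```text
time: 15.2
tool_pos: [0.6776, -0.1366, 0.2501]
tcp_rot: [1.921, 2.483, 0.001]
wrist_force: [0.1, 0.3, 0.2]
width: 0.501
grip_force: 0.0
```

```bash
python3 - <<'E'
from h import *
to(.625,.058,.235)
p=shot("top");q=shot("side")
c=lambda im,b,w,h:cv2.resize(im[b[1]:b[3],b[0]:b[2]],(w,h),interpolation=cv2.INTER_CUBIC)
cv2.imwrite("pics/end.png",np.hstack([c(p["image"],(110,110,210,260),400,600),c(q["image"],(150,190,250,340),400,600)])[:,:,::-1])
for z in(.107,.112,.154): print(z,(proj(p,(.625,.058,z))-[110,110])*4,(proj(q,(.625,.058,z))-[150,190])*4+[400,0])
E
```

```text
t 15.20 tcp [ 0.6776 -0.1366  0.2501] q [-0.23  0.28  1.55 -0.    1.31 -0.49] F [0.1 0.3 0.2] shift [ 0.2016 -0.0021  0.0148] turn -0.002
0.107 [202.34496364 179.33271637] [574.49293959 279.38094939]
0.112 [200.13035659 176.13095059] [573.32844772 272.13259514]
0.154 [180.47726115 147.7175088 ] [563.14228175 208.72902748]
```

View pics/end.png

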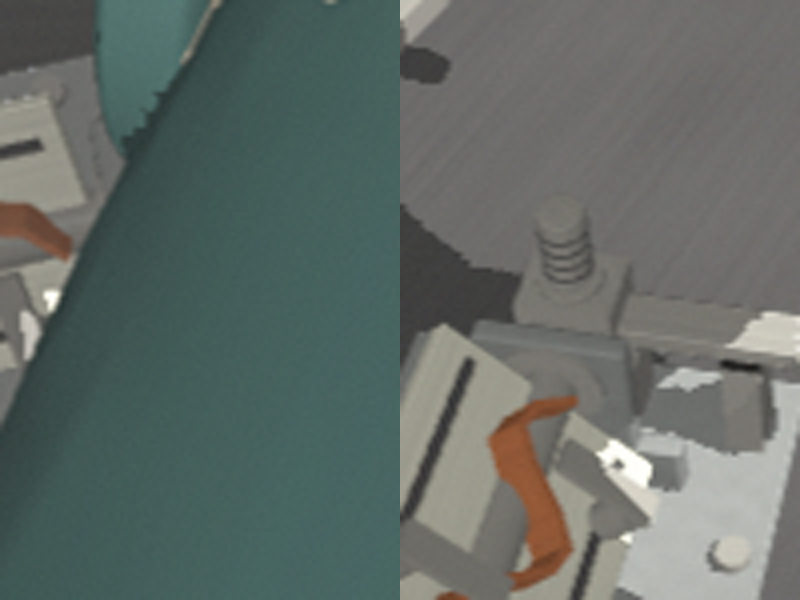

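The side view shows the collar seated on the hub at about (568,285). The handle top at (562,212) matches the home prediction of (563,209), the pin is upright, the lever is level, and the gripper is clear. Handing in.

```bash
python3 -c "
from h import *
print(job.finish_job())"
```

```text
the job is handed in; nothing more can be done
None
```

I pushed the lever down level onto its stop, seated the lock pin fully home with its collar on the hub, let go, and handed the job in at about 15 s; the hand-in returned no verdict.

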